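Put the dosing cup away in the coffee cupboard's door rack and click the door shut

TASK

Put the steel dosing cup away: stand it upright on the rack on the inside of the coffee cupboard's open door, then swing that door shut without slamming it and push it fully home, until it clicks over its roller catch and stays shut with the cup still standing in the rack. Leave the grinder, the moka base, the saucer and the brush where they are.

Things in the scene. Friction and masses are not known exactly. Their poses are not given: they have to be found in the camera images.
- dosing_cup: Loose open-topped steel dosing cup, slightly conical: 58 mm across the rim, 53 mm across the foot, 72 mm high, wall 2.5 mm, about 0.13 kg. It stands upright on the slab at the start. Origin: centre of its underside; z up its axis.
- cupboard: Wooden coffee cupboard standing on the slab, does not shift: 240 mm wide, 180 deep, 260 high, boards 12 mm, jars on a shelf inside at the back. Origin: centre of its underside. Its open front is at its own x = -90 mm and looks along its own -x; the door's hinge is at the y = -120 mm edge of that front, the catch at the +y side under the roof.
- door (a joint): Angle of the cupboard door (rad): 0 shut and seated, growing as it opens (1.57 = square out from the front), at most 1.9. Turns easily, stays where left. From 0.06 rad a sprung roller catch resists (about 10 N at 180 mm from the hinge); past 0.03 rad it snaps in and pulls the door to 0. Not pushed over the roller, the door stands 12 mm or more ajar at its free edge.
- door_hinge (a point): Point on the door's upright hinge axis, level with its top edge (258 mm above the slab). Axes turn with the door: y along it from hinge to free edge, x square to its face towards its inner side (into the cupboard when shut), z up. The wooden panel fills x -16 (outer face) to 0 mm (inner face), y 1 to 239, z -246 to 0; top rail 55 mm, stiles 40, middle field sunk 6 mm.
- door_rack (a point): Centre of the floor of the rack on the door's inner face, where the cup shall stand: y 115, x 37.5, z -92 mm in door_hinge's axes; same axes. Inner depth 75 mm in x, from the door's face to a steel guard wire whose top is 27 mm over the floor; inner length 124 mm in y between 8 mm cheeks 30 mm high. Open above while the door is open; 80 mm high under the roof when shut.
- door_knob (a point): Centre of the front of the door's steel knob, 24 mm in diameter, standing 26 mm out of the door's outer face, 131 mm below its top edge, 219 mm from the hinge.
- door_edge (a point): Top corner of the door's free edge on its outer face: 239 mm from the hinge, 258 mm above the slab.
- catch (a point): The roller of the catch: a 10 mm steel roller 18 mm wide, under the cupboard's roof near its free side, 22 mm in from the front. A strike bar, 8 mm thick and standing 32 mm in from the door's inner face, rides under it.
- grinder: Stainless steel electric grinder, 170 x 115 mm foot, 305 mm high with its clear hopper, push button on its front (-x) side, 2.6 kg. Stays where it is. Origin: centre of its underside.
- moka_base: Eight-sided aluminium base of a moka pot, 96 mm across, 76 mm high. Stays where it is. Origin: centre of its underside.
- saucer: White porcelain saucer, 140 mm across, 18 mm high. Stays where it is. Origin: centre of its underside.
- brush: Small grinder brush with a black plastic handle, 142 mm long, 26 mm thick, lying on the slab along its own x. Stays where it is. Origin: on the slab under its middle.
Not all that is in view belongs to the job. Of the things that look like the dosing_cup, the larger one is meant.

How it is judged (in metres and radians):
On the way, in this order (a step that is already met when the one before it is completed fails the run):
1. the dosing cup stands upright and released in the rack while the door is still open (value of joint door above 0.5 rad and x of dosing_cup in the frame of door_rack between -0.03 and 0.03 m and y of dosing_cup in the frame of door_rack between -0.06 and 0.06 m and z of dosing_cup in the frame of door_rack between -0.004 and 0.005 m and angle between dosing_cup's own z axis and vertical below 0.12 rad and contact force between the fingers and dosing_cup below 0.2 N), for 0.2 s.
2. the door is pushed over its catch, fully home (value of joint door below 0.015 rad), for 0.2 s.
At the end, for the whole second after the job is handed in: The door is fully home on its catch (joint below 0.015 rad, under 4 mm at the free edge) and the dosing cup stands at rest and upright (within 0.12 rad) on the floor of the door rack, inside its guard wire and cheeks (value of joint door below 0.015 rad and x of dosing_cup in the frame of door_rack between -0.03 and 0.03 m and y of dosing_cup in the frame of door_rack between -0.06 and 0.06 m and z of dosing_cup in the frame of door_rack between -0.004 and 0.005 m and angle between dosing_cup's own z axis and vertical below 0.12 rad and linear speed of dosing_cup below 0.02 m/s); the robot touches nothing.
It fails at once if the door is slammed (swings shut faster than 2.5 rad/s) (value of joint door above 0.08 rad and velocity of joint door below -2.5 rad/s).
It fails at once if the cup is dropped (it moves at over 0.7 m/s out of the fingers) (linear speed of dosing_cup above 0.7 m/s and contact force between the fingers and dosing_cup below 0.1 N).
It fails at once if a bystander is moved by over 20 mm (distance of any of grinder, moka_base, saucer, brush from where it was at the start of the episode above 0.02 m).
It also fails if it takes over 54 s, if anything falls off the work surface, if the arm or the gripper's body presses on something with over 40 N, if the wrist force passes 120 N, or if a joint passes its speed limit or range.

ROBOT

A 6-joint arm with a two-finger parallel gripper is mounted at the origin on the work surface. World frame = base frame: x ahead of the robot, y to its left, z up, the work surface at z = 0. Lengths are in mm, angles in degrees, forces in N, time in s.
With the tool pointing down it reaches from about 350 to 850 mm from the base axis. Payload 8.1 kg.
Tool frame: the origin (TCP) lies at the very end of the fingers, on their centre line; the grasp point (between the pads) lies 19 mm behind it; z points along the fingers, y is the line along which they close (so a half turn about z gives the same grasp; the last joint's range is limited). The gripper opens to 85 mm and grips with 20 to 120 N. Pads are 22 mm wide; open, the fingers measure 114 mm over their backs; the gripper's body (76 mm by 85 mm) begins 54 mm behind the grasp point. The pads swing forward as they close: fully open they stand 13 mm farther back than shut.
Start: joints at [60.367, 7.471, 85.268, -0, 87.261, -4.893], TCP at [251.084, 544.942, 231.292] pointing down, gripper open.
Joint ranges: [-169.43, 169.43], [-51.17, 129.36], [1.28, 143.12], [-76.62, 256.62], [0, 156.53], [-152.29, 152.29]. Speed limits (degrees/s): [136.94, 136.94, 159.86, 180, 180, 180].

INTERFACE

Orientations are given as [roll, pitch, yaw] about the fixed x, y, z axes, in that order (R = Rz(yaw) Ry(pitch) Rx(roll)).
In Python, from bench import * gives the robot as it stands.
- The arm moves only by the tool play_rows, never from a script. Its argument "increments" is a list of rows, each a list of 3 entries, a list of its own where there are three numbers: the gripper's target within -1 to 1 (fully open at 1, half-way at 0, shut at -1), then the shift along the tool's x, y, z in mm, then the turn about the tool's z in rad. A call has 1 to 12 rows; each row shifts and turns the commanded pose from where the row before left it, along the tool's axes as they then stand; what a row does not reach is not made up. A row lasts 1/12 s, in which the tool goes at most 41.7 mm and 7.16 degrees, less where a joint would pass 70% of its speed; a pose out of reach is approached as far as the arm can. A call is refused whole if a number of a shift passes 41.7 or a number of a turn 0.125, either way. A call with a gripper value outside its range is refused whole. The fingers move at their own pace and stop on an object; "force" is the grip in N (left out, the last holds). Time passes only in rows, so rows that do not move let the fingers close. It gives the time, the measured TCP pose, the force, the opening and the grip force at its end, in the units of the state.
- sense(): the state, without advancing time (a new reading comes with each control period).
- snapshot(name): name is "side" or "top"; returns a dict with "color" (420x560x3 uint8, red, green, blue), "intrinsics" (3x3 intrinsics, pixels), "world_from_camera" (4x4, takes a point from camera to world coordinates). Camera axes: x right, y down, z forward; pixel columns grow to the right and rows downward; lengths in mm; the calibration is good to about 2 mm. A picture is of the moment at which its call begins. There is no depth.
- hand_in(): hands the job in; it is judged then, once.
Trained networks look in a picture, given as the dict that the camera call returned (one of the last four; its "shot" number tells which), for a name from the list of things; names that differ only in an ending like _2 or _b are one class to them, and where a whole thing is asked for, a point or a joint stands for the part that bears it (a point fixed in the world has none). Each returns a list of dicts, best first, with "p" (0 to 1); they miss things now and then, are a little off and sometimes report something else, mostly with a low value. They report only what shows in the picture. A call takes as long as a camera call. They do not tell look-alikes from the thing itself.
- find_in(query, picture): "xyz" ([x, y, z] in mm, in the coordinates of the camera as it stood for that picture, good to about 4 mm: the middle of the surface that is visible of it).
- regions_of(query, picture): "mask" (420x560 bool, what is visible of it).
- pinpoint(query, picture): "xyz" ([x, y, z] in mm, in the coordinates of the camera as it stood for that picture, good to about 4 mm: a listed point, or the origin of a listed thing).
The state is a dict: "time": time; "joint_pos": joint angles; "qd": joint speeds; "joint_efforts": joint torques, N m; "tool_pos": TCP position; "tcp_rot": TCP orientation; "ft_force": force on the tool from outside, world axes, zero at the start; "wrist_torque": the same for the moment, N m; "finger_gap": finger opening in mm; "grip_force": force on a finger pad.
Only numpy, scipy, OpenCV 4.12 (cv2) and the standard library are available. Lean on these libraries where they do the work, as an engineer would, in place of code of your own. Each camera call takes 0.05 s, during which the arm holds its last target. There are 200 camera calls.

## Working session

There is one attempt and no reset: what is moved stays moved. The work goes in short steps, Python scripts to look and compute and a tool call to move; the robot and the scene stay as the last step left them, time stands still between calls to the robot, and variables do not carry over. Pictures are saved under pics/ and viewed, at most 10 in all, crops included, and the job is handed in when it is done.

Besides the shell and the picture viewer there is one more tool, called as a command line: name --argument value ..., lists and objects as JSON in quotes. play_rows: Moves the arm, as the interface text tells. Its arguments: {"type":"object","properties":{"increments":{"type":"array","items":{"type":"array"}},"force":{"type":"number"}},"required":["increments"]}

```bash
ls; mkdir -p pics; cat > h.py <<'E'
from bench import *
import numpy as np, cv2
def W(p,s): 
    T=np.array(s["world_from_camera"]); return (T@np.r_[p,1])[:3]
def ray(s,u,v):
    T=np.array(s["world_from_camera"]);K=np.array(s["intrinsics"])
    d=T[:3,:3]@np.linalg.inv(K)@[u,v,1]; return T[:3,3],d/np.linalg.norm(d)
def tri(a,b):
    A=np.zeros((3,3));B=np.zeros(3)
    for o,d in(a,b):
        P=np.eye(3)-np.outer(d,d);A+=P;B+=P@o
    return np.linalg.solve(A,B)
def save(s,n): cv2.imwrite(f"pics/{n}.png",s["color"][:,:,::-1])
E
python3 - <<'E'
from h import *
np.set_printoptions(precision=1,suppress=True)
S={n:snapshot(n) for n in("side","top")}
for n,s in S.items():
    save(s,n+"0"); print(n,np.array(s["world_from_camera"]))
    for q in ["dosing_cup","cupboard","door_hinge","door_rack","door_knob","door_edge","catch","grinder","moka_base","saucer","brush"]:
        print(q,[(round(d["p"],2),W(d["xyz"],s)) for d in pinpoint(q,s)[:3]])
print(sense())
E
```

```text
pics
side [[   0.7   -0.5    0.5   54.6]
 [  -0.7   -0.5    0.5 -496.3]
 [   0.    -0.8   -0.7  795.9]
 [   0.     0.     0.     1. ]]
dosing_cup [(0.9, array([464.9, 113.7,  -0.4])), (0.7, array([488. ,  13.3, 254.5])), (0.67, array([552.8, 131.9,  -0.2]))]
cupboard [(0.72, array([ 616.7, -324.3,   -0.7]))]
door_hinge [(0.68, array([ 503.3, -223.7,  257.8]))]
door_rack [(0.95, array([ 540.4, -113. ,  160.5]))]
door_knob [(0.58, array([467.1,  -8.9, 128.7])), (0.32, array([749.9, 182.5,  -0.9]))]
door_edge [(0.95, array([490.3,  15.2, 252.8])), (0.33, array([ 615.3, -319.7,    0.7]))]
catch [(0.76, array([ 707.6, -253.6,  230.8]))]
grinder [(0.62, array([649.3, 390. ,  -2.6]))]
moka_base [(0.92, array([751.8, 180.4,   1.5]))]
saucer [(0.96, array([440.1, 373.6,  -1.1]))]
brush [(0.53, array([784.4,  31.6,   0.6]))]
top [[   0.    -1.     0.1  478.9]
 [  -1.    -0.     0.    22.9]
 [  -0.    -0.1   -1.  1437.3]
 [   0.     0.     0.     1. ]]
dosing_cup [(0.8, array([458.2, 108.1,   3.8])), (0.56, array([547.2, 130.9,   0.7]))]
cupboard [(0.6, array([ 610.5, -326.8,   -6.1]))]
door_hi
[... 220 characters left out ...]
 13.3, 257.3]))]
catch [(0.84, array([ 705.9, -253.3,  234.2]))]
grinder [(0.82, array([645.2, 395.6,  -0.1]))]
moka_base [(0.72, array([ 496.2, -228.8,  257.4])), (0.68, array([750.2, 178.7,  -3.3]))]
saucer [(0.74, array([438.8, 375.9,   0.8]))]
brush [(0.75, array([783.6,  28. ,  -4. ]))]
{'time': 1.2, 'joint_pos': array([60.4,  7.5, 85.3, -0. , 87.3, -4.9]), 'qd': array([ 0.1,  0. , -0. ,  0.1, -0. ,  0. ]), 'joint_efforts': array([  0. , -56.9, -50.1,  -0. ,   0. ,   0. ]), 'tool_pos': array([251.1, 544.9, 231.3]), 'tcp_rot': array([-180. ,    0. ,  155.3]), 'ft_force': array([ 0.2,  0.2, -0.4]), 'wrist_torque': array([-0.,  0.,  0.]), 'grip_force': 0.0, 'finger_gap': 85.44661399494423}
```

```bash
python3 - <<'E'
import cv2,numpy as np
a=cv2.imread("pics/side0.png");b=cv2.imread("pics/top0.png")
cv2.imwrite("pics/s1.png",cv2.resize(a,(800,600)));cv2.imwrite("pics/t1.png",cv2.resize(b,(800,600)))
E
```

```text
(no output)
```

View pics/s1.png

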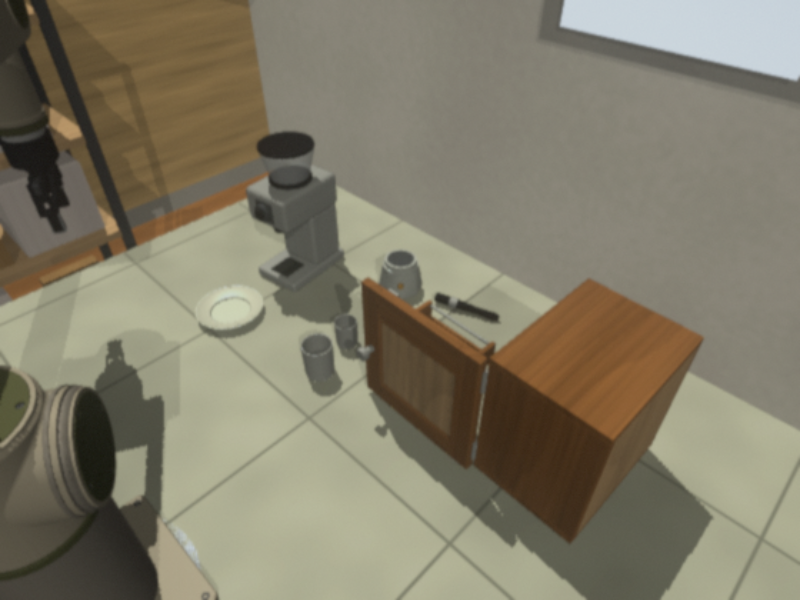

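View pics/t1.png

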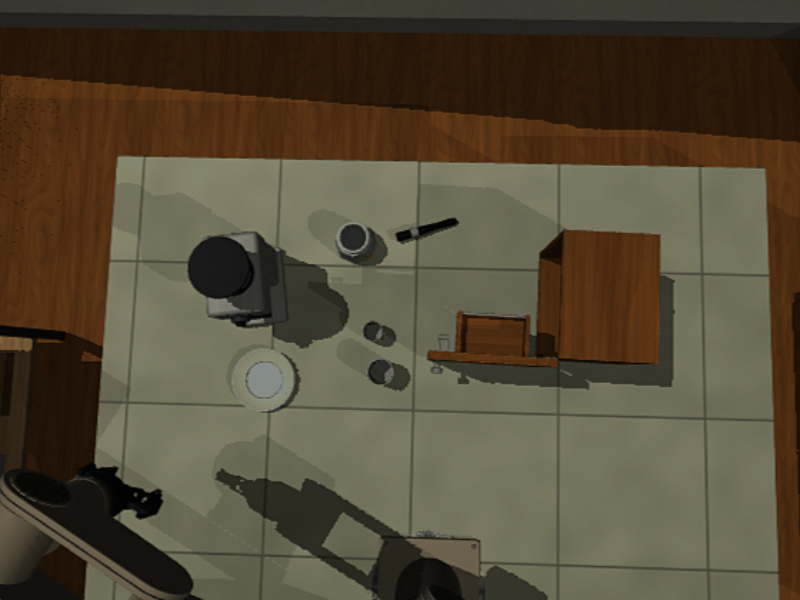

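Both views agree. The larger cup is at px (318,355) in the side view and (381,372) in the top view, at about (461,111). The smaller look-alike sits behind it. The door stands open about 90° along +y, with the rack on its +x side. I'll turn the tool first, then approach.

play_rows --increments '[[1,[0,0,0],-0.1],[1,[0,0,0],-0.1],[1,[0,0,0],-0.1],[1,[0,0,0],-0.096],[1,[-18,-34,0],0],[1,[-18,-34,0],0],[1,[-18,-34,0],0],[1,[-18,-34,0],0],[1,[-18,-34,0],0],[1,[-18,-34,0],0],[1,[-18,-34,0],0],[1,[-18,-34,0],0]]'

```text
time: 2.2
tool_pos: [385.7, 266.3, 231.6]
tcp_rot: [180.0, 0.0, 178.0]
ft_force: [1.3, 0.5, 0.3]
finger_gap: 85.3
grip_force: 0.0
```

```bash
python3 - <<'E'
from h import *
np.set_printoptions(precision=1,suppress=True)
S=[snapshot(n) for n in("side","top")]
R=[]
for s in S:
    for d in regions_of("dosing_cup",s)[:3]:
        m=d["mask"];v,u=np.nonzero(m); print(s["shot"],round(d["p"],2),m.sum(),u.min(),u.max(),v.min(),v.max(),u.mean(),v.mean())
    f=find_in("dosing_cup",s); print([(round(d["p"],2),W(d["xyz"],s)) for d in f[:3]])
    f=pinpoint("dosing_cup",s); print([(round(d["p"],2),W(d["xyz"],s)) for d in f[:3]])
a,b=S
A=regions_of("dosing_cup",a)[0]["mask"];B=regions_of("dosing_cup",b)[0]["mask"]
c=lambda m:(np.nonzero(m)[1].mean(),np.nonzero(m)[0].mean())
print(tri(ray(a,*c(A)),ray(b,*c(B))))
out=np.hstack([cv2.resize(a["color"][180:300,180:300],(400,400)),cv2.resize(b["color"][200:320,210:330],(400,400))])
cv2.imwrite("pics/c1.png",out[:,:,::-1])
x=sense();print(x["tool_pos"],x["tcp_rot"],x["time"])
E
```

```text
3 0.91 644 211 233 233 266 222.38664596273293 249.29347826086956
3 0.76 352 234 250 220 244 242.07102272727272 231.7869318181818
3 0.32 5071 172 240 91 204 206.88937093275487 146.67560638927233
[(0.87, array([462.3, 104.4,  43.1])), (0.81, array([549.9, 127.1,  37.3]))]
[(0.94, array([466.5, 113.8,  -2.9])), (0.85, array([556.6, 136.1,   1.7]))]
4 0.82 291 256 275 251 269 265.4364261168385 260.02749140893474
4 0.66 155 253 267 225 238 259.9935483870968 231.90967741935484
[(0.63, array([458.1, 113.2,   4.5])), (0.49, array([547.2, 137.1,   5.1]))]
[(0.79, array([458.7, 109.1,   1.6])), (0.69, array([545.9, 133.7,   1.8]))]
[463.7 112.9  39.4]
[384.7 269.  231.2] [-180.    -0.   178.1] 2.7
```

View pics/c1.png

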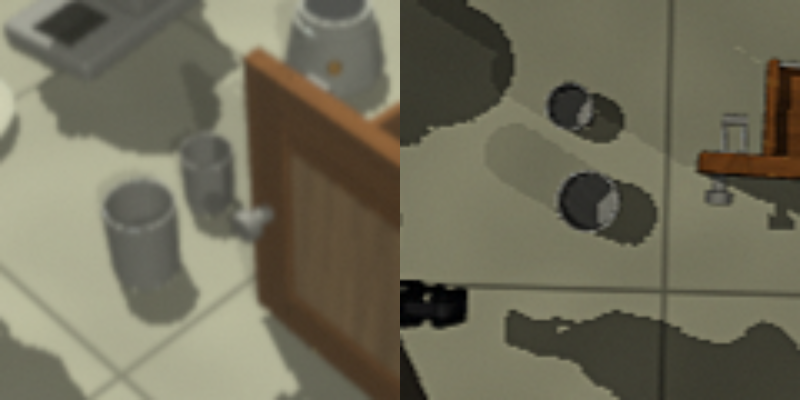

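The crop shows the larger cup's rim centre at side px (222,241) and top px (266,260), which puts the cup at about (462,111.5). The decoy is clear of the fingers.

play_rows --increments '[[1,[-16.5,-31,0],0],[1,[-16.5,-31,0],0],[1,[-16.5,-31,0],0],[1,[-16.5,-31,0],0],[1,[-16.5,-31,0],0],[1,[0,0,30],0],[1,[0,0,30],0],[1,[0,0,30],0],[1,[0,0,20],0],[1,[0,0,0],0],[1,[0,0,0],0]]'

```text
time: 3.62
tool_pos: [461.0, 110.6, 120.5]
tcp_rot: [-180.0, -0.2, 178.0]
ft_force: [0.0, 0.2, 0.2]
finger_gap: 85.6
grip_force: 0.0
```

```bash
python3 - <<'E'
from h import *
np.set_printoptions(precision=1,suppress=True)
a=snapshot("side");b=snapshot("top")
out=np.hstack([cv2.resize(a["color"][150:300,150:300],(400,400)),cv2.resize(b["color"][190:340,190:340],(400,400))])
cv2.imwrite("pics/c2.png",out[:,:,::-1])
x=sense();print(x["tool_pos"],x["tcp_rot"],x["time"])
# rim centres of first crop
print(tri(ray(a,222,241.3),ray(b,266.4,260)))
E
```

```text
[463.2 110.7 123.1] [180.    0.1 178. ] 3.7167
[463.7 108.3  72.7]
```

View pics/c2.png

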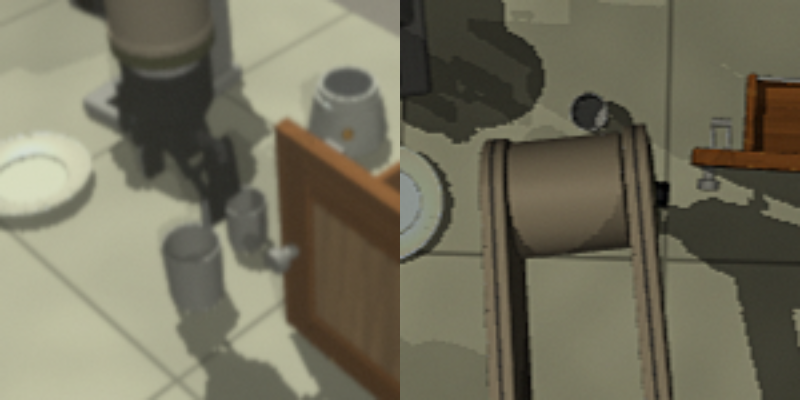

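The open fingers straddle the cup from above, with fingers near px (145,165) and (215,205) in the left crop. The triangulated rim is at (463,109,73). I'll descend and grip.

play_rows --increments '[[1,[0,-0.5,25],0],[1,[0,-0.5,25],0],[1,[0,0,22],0],[1,[0,0,17],0],[1,[0,0,0],0],[-1,[0,0,0],0],[-1,[0,0,0],0],[-1,[0,0,0],0],[-1,[0,0,0],0],[-1,[0,0,0],0],[-1,[0,0,0],0],[-1,[0,0,0],0]]' --force 30

```text
time: 4.72
tool_pos: [464.3, 109.5, 34.9]
tcp_rot: [180.0, 0.2, 178.0]
ft_force: [-1.3, 1.1, 6.0]
finger_gap: 55.7
grip_force: 31.2
```

play_rows --increments '[[-1,[0,0,-10],0],[-1,[0,0,-25],0],[-1,[0,0,-32],0],[-1,[0,0,-35],0],[-1,[0,0,-35],0],[-1,[0,0,-35],0],[-1,[0,0,-35],0],[-1,[0,0,-35],0],[-1,[0,0,-30],0],[-1,[0,0,-15],0],[-1,[0,0,0],0],[-1,[0,0,0],0]]'

```text
time: 5.72
tool_pos: [462.5, 109.2, 320.9]
tcp_rot: [180.0, 0.2, 177.9]
ft_force: [0.1, -0.3, -1.4]
finger_gap: 56.0
grip_force: 32.5
```

```bash
python3 - <<'E'
from h import *
np.set_printoptions(precision=1,suppress=True)
a=snapshot("side");b=snapshot("top")
for s in(a,b):
  for q in["door_hinge","door_rack","door_edge","door_knob","dosing_cup","catch"]: print(q,[(round(d["p"],2),W(d["xyz"],s)) for d in pinpoint(q,s)[:2]])
out=np.hstack([cv2.resize(a["color"][60:280,150:370],(400,400)),cv2.resize(b["color"][190:290,290:390],(400,400))])
cv2.imwrite("pics/c3.png",out[:,:,::-1])
x=sense();print(x["tool_pos"],x["tcp_rot"],x["time"],x["ft_force"])
E
```

```text
door_hinge [(0.76, array([ 505.2, -219.4,  255.8]))]
door_rack [(0.64, array([ 538.6, -115. ,  163.2]))]
door_edge [(0.57, array([490.4,  13.1, 253.4]))]
door_knob [(0.89, array([467.6,  -9.6, 129.5]))]
dosing_cup [(0.89, array([555.8, 134.9,   0.7])), (0.81, array([464.1, 109.1, 286.4]))]
catch [(0.58, array([ 709. , -257.8,  231.2]))]
door_hinge [(0.92, array([ 495.1, -226.5,  254.2]))]
door_rack [(0.7, array([ 535.3, -112.5,  166.1]))]
door_edge [(0.82, array([489. ,  15.3, 253.8]))]
door_knob [(0.58, array([461.8,  -7.7, 130. ]))]
dosing_cup [(0.65, array([752.9, 182.9,  -1.8])), (0.6, array([ 706.7, -254.4,  233.9]))]
catch [(0.76, array([ 705.6, -253.4,  234.1]))]
[462.1 109.1 319.3] [-180.     0.   177.9] 6.4167 [ 0.5 -0.3 -2.1]
```

View pics/c3.png

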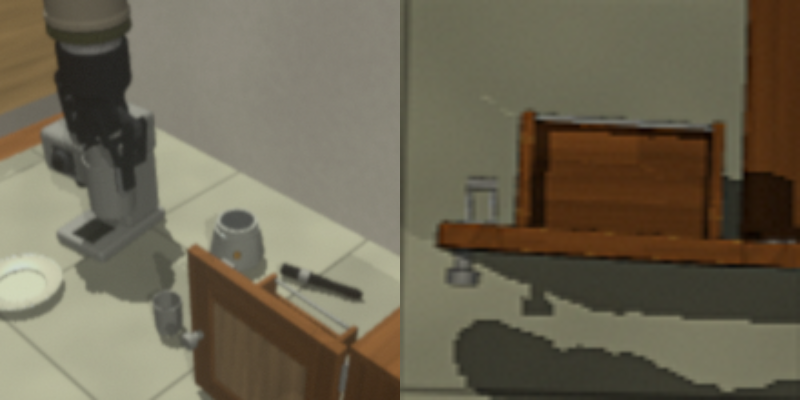

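The cup is held upright, with its foot at about z 286, 33 mm below the TCP. The right crop shows the rack's inner floor at about px (530–720, 125–240), which is empty. The rack centre is at about (539,-111.5), with its floor at z 166.

play_rows --increments '[[-1,[-6,-16,0],0],[-1,[-11,-29,0],0],[-1,[-12,-31,0],0],[-1,[-12,-31,0],0],[-1,[-12,-31,0],0],[-1,[-12,-31,0],0],[-1,[-11,-29,0],0],[-1,[-8,-19.7,0],0],[-1,[0,0,0],0],[-1,[0,0,20],0],[-1,[0,0,10],0],[-1,[0,0,0],0]]'

```text
time: 7.42
tool_pos: [536.8, -110.6, 285.9]
tcp_rot: [179.9, -0.3, 178.0]
ft_force: [-0.6, 0.8, -2.6]
finger_gap: 56.2
grip_force: 32.5
```

```bash
python3 - <<'E'
from h import *
np.set_printoptions(precision=1,suppress=True)
a=snapshot("side");b=snapshot("top")
for s in(a,b):
  for q in["door_hinge","door_rack","door_edge","dosing_cup"]: print(q,[(round(d["p"],2),W(d["xyz"],s)) for d in pinpoint(q,s)[:2]])
out=np.hstack([cv2.resize(a["color"][100:300,200:400],(400,400)),cv2.resize(b["color"][190:290,290:390],(400,400))])
cv2.imwrite("pics/c4.png",out[:,:,::-1])
x=sense();print(x["tool_pos"],x["tcp_rot"],x["time"],x["ft_force"])
E
```

```text
door_hinge [(0.55, array([ 501.8, -223.5,  253.9]))]
door_rack [(0.93, array([ 536.5, -115.4,  160. ]))]
door_edge [(0.96, array([487.2,  13.4, 253.7])), (0.64, array([ 615.9, -321.9,    1.6]))]
dosing_cup [(0.77, array([ 537.5, -108.9,  249.5])), (0.68, array([558.2, 132.9,   4.6]))]
door_hinge [(0.93, array([ 498.9, -227.6,  254.7]))]
door_rack [(0.97, array([ 536.9, -113.2,  166.7]))]
door_edge [(0.94, array([488. ,  15.5, 258.2]))]
dosing_cup [(0.5, array([548. , 130.8,   2.2]))]
[ 538.5 -111.4  289.8] [-180.    0.  178.] 7.9167 [-0.5 -0.  -1.8]
```

View pics/c4.png

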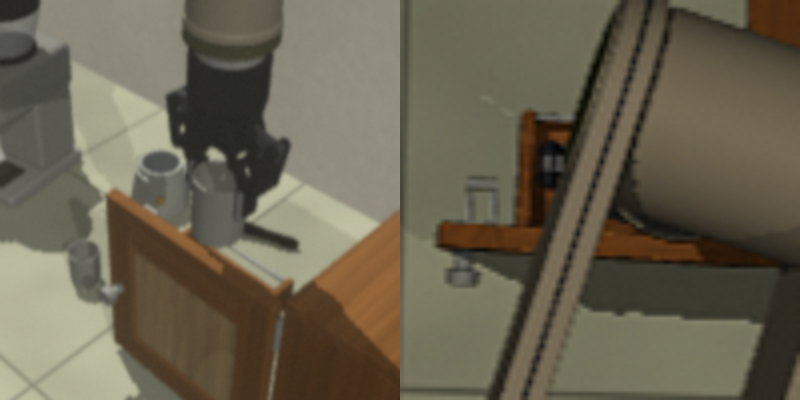

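The cup hangs over the rack between the cheeks, with its foot at about px (217,240) in the left crop and the door face just in front of it. I'll lower it.

play_rows --increments '[[-1,[0,0,12],0],[-1,[0,0,15],0],[-1,[0,0,15],0],[-1,[0,0,15],0],[-1,[0,0,12],0],[-1,[0,0,8],0],[-1,[0,0,5],0],[-1,[0,0,0],0],[-1,[0,0,0],0]]'

```text
time: 8.67
tool_pos: [538.4, -111.5, 207.5]
tcp_rot: [-180.0, 0.0, 177.9]
ft_force: [0.3, 0.3, -0.5]
finger_gap: 56.1
grip_force: 32.5
```

play_rows --increments '[[-1,[0,0,2],0],[-1,[0,0,2],0],[-1,[0,0,0],0]]'

```text
time: 8.92
tool_pos: [538.5, -111.5, 203.5]
tcp_rot: [-180.0, 0.0, 177.9]
ft_force: [-0.3, -0.6, -0.7]
finger_gap: 56.2
grip_force: 32.5
```

play_rows --increments '[[-1,[0,0,1.5],0],[-1,[0,0,1],0],[-1,[0,0,0],0],[-1,[0,0,0],0]]'

```text
time: 9.25
tool_pos: [538.4, -111.5, 201.0]
tcp_rot: [-180.0, 0.0, 178.0]
ft_force: [1.2, -0.3, 0.5]
finger_gap: 56.3
grip_force: 32.6
```

play_rows --increments '[[-1,[0,0,1],0],[-1,[0,0,0],0],[-1,[0,0,0],0]]'

```text
time: 9.5
tool_pos: [538.9, -111.8, 200.9]
tcp_rot: [-180.0, 0.1, 177.9]
ft_force: [-0.0, 0.2, 5.7]
finger_gap: 56.0
grip_force: 32.9
```

The cup has touched down: 5.7 N upward at TCP z 200.5. I'll open and retreat straight up.

play_rows --increments '[[0.45,[0,0,0],0],[0.6,[0,0,0],0],[0.9,[0,0,0],0],[0.9,[0,0,0],0],[0.9,[0,0,0],0],[0.9,[0,0,0],0],[0.9,[0,0,-8],0],[0.9,[0,0,-18],0],[0.9,[0,0,-25],0],[0.9,[0,0,-35],0],[0.9,[0,0,-35],0],[0.9,[0,0,-20],0]]'

```text
time: 10.5
tool_pos: [539.0, -111.7, 346.1]
tcp_rot: [-179.9, 0.3, 177.9]
ft_force: [-0.2, -0.3, 0.9]
finger_gap: 81.2
grip_force: 0.0
```

```bash
python3 - <<'E'
from h import *
np.set_printoptions(precision=1,suppress=True)
a=snapshot("side")
for q in["door_rack","door_edge","dosing_cup"]: print(q,[(round(d["p"],2),W(d["xyz"],a)) for d in pinpoint(q,a)[:2]])
cv2.imwrite("pics/c5.png",cv2.resize(a["color"][100:300,200:400],(400,400))[:,:,::-1])
x=sense();print(x["tool_pos"],x["joint_pos"],x["time"],x["ft_force"])
E
```

```text
door_rack [(0.55, array([ 539.7, -116. ,  165.8]))]
door_edge [(0.88, array([493. ,  12.5, 256.5]))]
dosing_cup [(0.96, array([ 540.7, -112.7,  162.3])), (0.86, array([553.5, 134. ,   3. ]))]
[ 538.6 -111.5  341.8] [ -17.    -1.5   83.1    0.    98.3 -105. ] 10.7 [ 0.4 -0.3 -0.2]
```

View pics/c5.png

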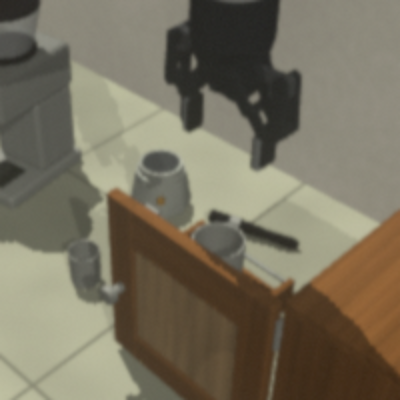

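The cup stands upright in the rack at (541,-113,162), rim at px (220,237). Next I go over to the outer side of the door with the fingers shut, TCP at top-rail height.

play_rows --increments '[[-1,[24,22,0],0],[-1,[24,22,0],0],[-1,[24,22,0],0],[-1,[25,23,0],0],[-1,[0,0,0],0],[-1,[0,0,30],0],[-1,[0,0,30],0],[-1,[0,0,30],0],[-1,[0,0,27],0],[-1,[0,0,20],0],[-1,[0,0,0],0],[-1,[0,0,0],0]]'

```text
time: 11.7
tool_pos: [443.0, -18.9, 201.9]
tcp_rot: [180.0, -0.3, 177.9]
ft_force: [-1.0, 0.3, 0.5]
finger_gap: 0.3
grip_force: 0.0
```

play_rows --increments '[[-1,[-8,0,0],0],[-1,[-8,0,0],0],[-1,[-5,0,0],0],[-1,[-5,0,0],0],[-1,[-4,0,0],0],[-1,[-4,0,0],0],[-1,[0,0,0],0]]'

```text
time: 12.28
tool_pos: [479.2, -20.3, 203.9]
tcp_rot: [-180.0, 0.0, 178.0]
ft_force: [-0.1, 0.2, -0.8]
finger_gap: 0.1
grip_force: 0.0
```

```bash
python3 - <<'E'
from h import *
np.set_printoptions(precision=1,suppress=True)
a=snapshot("side");b=snapshot("top")
for s in(a,b):
  for q in["door_hinge","door_rack","door_edge","dosing_cup"]: print(q,[(round(d["p"],2),W(d["xyz"],s)) for d in pinpoint(q,s)[:2]])
out=np.hstack([cv2.resize(a["color"][100:300,200:400],(400,400)),cv2.resize(b["color"][190:290,290:390],(400,400))])
cv2.imwrite("pics/c6.png",out[:,:,::-1])
x=sense();print(x["tool_pos"],x["tcp_rot"],x["time"],x["ft_force"])
E
```

```text
door_hinge [(0.66, array([ 501.7, -221. ,  258.1]))]
door_rack [(0.79, array([ 539.9, -113.6,  162.3])), (0.58, array([ 617.7, -321. ,    2.5]))]
door_edge [(0.47, array([ 542.4, -115.4,  164.9]))]
dosing_cup [(0.78, array([553.2, 131.9,  -0.1])), (0.56, array([ 542.2, -112.2,  163.1]))]
door_hinge [(0.73, array([ 495.8, -225. ,  259.2]))]
door_rack [(0.75, array([ 537.3, -110.8,  168.8]))]
door_edge []
dosing_cup [(0.63, array([545.3, 131.6,  -0.2]))]
[478.4 -20.3 203.8] [-180.     0.   177.9] 12.7833 [-0.4  0.8  0. ]
```

View pics/c6.png

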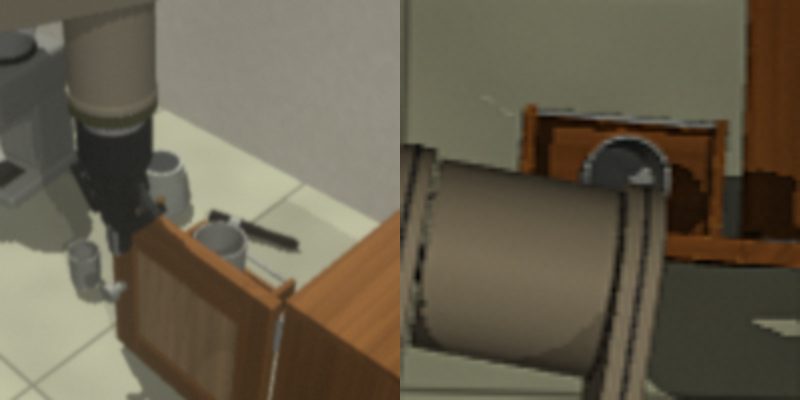

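The fingers are against the outer face near the free edge, at px (120,240) in the left crop, and the cup stands in the rack. I'll sweep the door slowly, turning the tool with it.

play_rows --increments '[[-1,[-4,0.5,0],0.02],[-1,[-6,0.8,0],0.03],[-1,[-8.2,1,0],0.04],[-1,[-10.3,1.1,0],0.05],[-1,[-10.3,1.1,0],0.05],[-1,[-10.3,1.1,0],0.05],[-1,[-10.3,1.1,0],0.05],[-1,[-10.3,1.1,0],0.05],[-1,[-10.3,1.1,0],0.05],[-1,[-10.3,1.1,0],0.05]]'

```text
time: 13.62
tool_pos: [568.6, -31.2, 203.6]
tcp_rot: [180.0, -0.0, 152.5]
ft_force: [-0.2, 0.8, 0.7]
finger_gap: -0.4
grip_force: 0.0
```

```bash
cat > look.py <<'E'
from h import *
import sys
np.set_printoptions(precision=1,suppress=True)
a=snapshot("side");b=snapshot("top")
for s in(a,b):
  for q in["door_hinge","door_rack","door_edge","dosing_cup"]: print(q,[(round(d["p"],2),W(d["xyz"],s)) for d in pinpoint(q,s)[:2]])
out=np.hstack([cv2.resize(a["color"][100:300,200:400],(400,400)),cv2.resize(b["color"][160:290,290:420],(400,400))])
cv2.imwrite(f"pics/{sys.argv[1]}.png",out[:,:,::-1])
x=sense();print(x["tool_pos"],x["tcp_rot"],x["time"],x["ft_force"],x["joint_pos"])
E
python3 look.py c7
```

```text
door_hinge [(0.94, array([ 502. , -221.6,  258.4]))]
door_rack [(0.86, array([ 585. , -144.8,  164.6])), (0.44, array([ 582.2, -140.5,  165.4]))]
door_edge []
dosing_cup [(0.86, array([552.8, 135.3,   3.8])), (0.65, array([ 586.2, -140.5,  164.6]))]
door_hinge [(0.94, array([ 493.8, -225.2,  257.4]))]
door_rack [(0.67, array([ 585.6, -145.1,  172.7]))]
door_edge [(0.55, array([ 584.9, -143.6,  166.6]))]
dosing_cup [(0.61, array([ 581.8, -146.1,  166.3]))]
[567.7 -31.2 203.9] [180.    0.  152.8] 14.1167 [ 0.  -0.4 -0.5] [ -8.3   3.4  92.5   0.   84.1 -71.1]
```

play_rows --increments '[[-1,[-6,0.8,0],0.03],[-1,[-8.2,1,0],0.04],[-1,[-10.3,1.1,0],0.05],[-1,[-10.3,1.1,0],0.05],[-1,[-10.3,1.1,0],0.05],[-1,[-10.3,1.1,0],0.05],[-1,[-10.3,1.1,0],0.05],[-1,[-10.3,1.1,0],0.05],[-1,[-10.3,1.1,0],0.05],[-1,[-10.3,1.1,0],0.05],[-1,[-10.3,1.1,0],0.05],[-1,[-6,0.8,0],0.03]]'

```text
time: 15.12
tool_pos: [659.8, -96.9, 203.8]
tcp_rot: [-180.0, 0.0, 121.1]
ft_force: [-0.9, 0.1, 0.1]
finger_gap: 0.1
grip_force: 0.0
```

```bash
python3 look.py c8
```

```text
door_hinge [(0.67, array([ 500.9, -224.6,  259.2]))]
door_rack [(0.67, array([ 615.6, -203.3,  160.8]))]
door_edge [(0.55, array([696.7, -92.2, 255.3]))]
dosing_cup [(0.69, array([ 620.3, -201.9,  164.8])), (0.66, array([556.1, 133.8,   3.6]))]
door_hinge [(0.68, array([ 497.4, -226.2,  257.7]))]
door_rack [(0.95, array([ 611.5, -199.1,  166. ])), (0.59, array([ 612.1, -323.9,   -1.8]))]
door_edge [(0.67, array([647.1, 393.3,  -4.1]))]
dosing_cup [(0.64, array([ 614.9, -197.7,  167.6])), (0.48, array([546.3, 133.4,   3. ]))]
[659.3 -95.9 203.9] [180.    0.  121.3] 15.6167 [ 0.1  0.  -0.4] [-12.7  18.4  75.6  -0.   86.  -43.9]
```

View pics/c8.png

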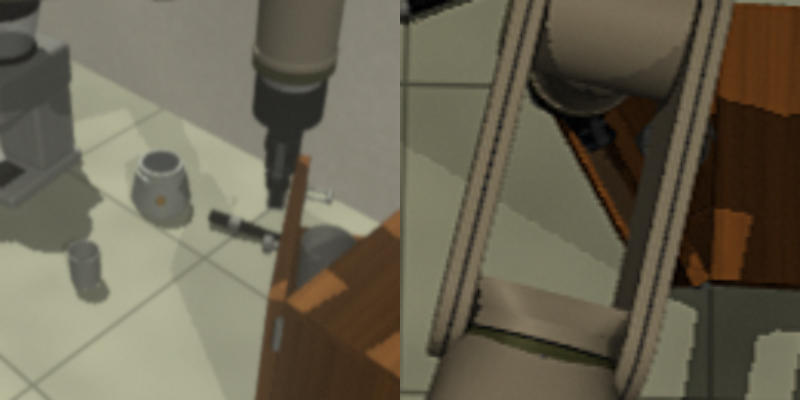

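The door is at about 0.6 rad, with its free edge at px (305,160), and the cup still stands in the rack at px (325,245). I'll continue to about 0.15 rad.

play_rows --increments '[[-1,[-6,0.8,0],0.03],[-1,[-8.2,1,0],0.04],[-1,[-10.3,1.1,0],0.05],[-1,[-10.3,1.1,0],0.05],[-1,[-10.3,1.1,0],0.05],[-1,[-10.3,1.1,0],0.05],[-1,[-10.3,1.1,0],0.05],[-1,[-10.3,1.1,0],0.05],[-1,[-8.2,1,0],0.04],[-1,[-6,0.8,0],0.03],[-1,[0,0,0],0]]'

```text
time: 16.53
tool_pos: [699.5, -178.4, 203.6]
tcp_rot: [-180.0, 0.0, 95.8]
ft_force: [0.9, -1.2, -0.6]
finger_gap: 0.3
grip_force: 0.0
```

```bash
python3 look.py c9
```

```text
door_hinge [(0.63, array([ 736.7, -194.3,  254.1]))]
door_rack [(0.36, array([750.7, 178.1,   1.2])), (0.19, array([ 499.3, -223.8,  258.7]))]
door_edge [(0.58, array([ 734. , -193.8,  254.6]))]
dosing_cup [(0.66, array([555.6, 132.4,   1.3]))]
door_hinge []
door_rack [(0.61, array([ 611.9, -252.8,  163.9]))]
door_edge []
dosing_cup [(0.72, array([547.7, 132.4,  -0. ])), (0.42, array([ 613.6, -256. ,  169.6]))]
[ 699.4 -176.6  203.9] [180.   0.  96.] 17.0333 [ 0.2  0.4 -0.8] [-18.2  27.1  64.6  -0.   88.3 -24.3]
```

Now the slow push onto the catch.

play_rows --increments '[[-1,[-4,0.5,0],0.02],[-1,[-4,0.5,0],0.02],[-1,[-4,0.5,0],0.02],[-1,[-3,0.4,0],0.015],[-1,[0,0,0],0]]'

```text
time: 17.45
tool_pos: [702.5, -191.1, 203.8]
tcp_rot: [-180.0, -0.1, 91.6]
ft_force: [-1.5, 6.8, 0.9]
finger_gap: -0.2
grip_force: 0.0
```

play_rows --increments '[[-1,[-3,0.4,0],0.015],[-1,[-3,0.4,0],0.015],[-1,[0,0,0],0]]'

```text
time: 17.7
tool_pos: [703.4, -198.3, 203.7]
tcp_rot: [-180.0, 0.0, 89.9]
ft_force: [0.6, -0.1, -0.0]
finger_gap: 0.0
grip_force: 0.0
```

play_rows --increments '[[-1,[-3,0,0],0.01],[-1,[-2,0,0],0],[-1,[-2,0,0],0],[-1,[0,0,0],0]]'

```text
time: 18.03
tool_pos: [703.4, -201.6, 203.7]
tcp_rot: [-179.9, -0.3, 89.5]
ft_force: [-3.0, 15.0, 2.5]
finger_gap: 0.2
grip_force: 0.0
```

The force jumped to 15 N against a hard stop, so the door is home. I'll back off and check.

play_rows --increments '[[-1,[5,0,0],0],[-1,[15,0,0],0],[-1,[30,0,0],0],[-1,[30,0,0],0],[-1,[30,0,0],0],[-1,[30,0,-20],0],[-1,[0,0,-30],0],[-1,[0,0,-30],0],[-1,[0,0,0],0]]'

```text
time: 18.78
tool_pos: [707.1, -63.7, 292.6]
tcp_rot: [179.4, 0.1, 89.5]
ft_force: [0.5, -0.6, 2.6]
finger_gap: -0.1
grip_force: 0.0
```

```bash
python3 look.py c10
```

```text
door_hinge [(0.87, array([ 501.7, -224.6,  255.9]))]
door_rack [(0.31, array([ 502. , -222.4,  255.7]))]
door_edge [(0.83, array([ 736.8, -219.6,  255.9]))]
dosing_cup [(0.85, array([555.1, 134.7,   2.1])), (0.31, array([ 618.1, -320.2,   -0.9]))]
door_hinge [(0.89, array([ 496. , -225.1,  257.7]))]
door_rack []
door_edge [(0.72, array([ 707.8, -253.2,  232.7]))]
dosing_cup [(0.53, array([543.9, 129.8,   0.7]))]
[704.4 -64.8 282.6] [-179.9   -0.    89.4] 19.2833 [-0.3  0.9 -0.4] [-9.4 23.9 60.6  0.  95.6 -8.8]
```

View pics/c10.png

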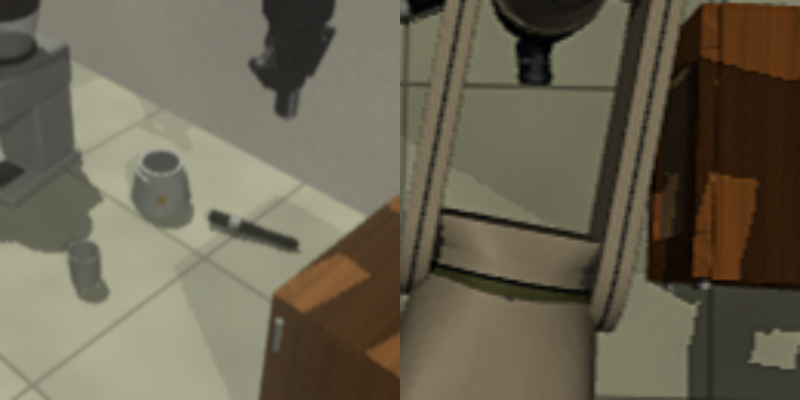

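The door lies flush with the front: its edge is at (737,-220), which matches the shut angle, and the bystanders are in place. The robot is clear.

```bash
python3 -c "
from bench import *
print(hand_in())"
```

```text
the job is handed in; nothing more can be done
None
```

I stood the dosing cup upright in the door rack, pushed the door over its catch to a hard stop at 15 N, and handed the job in after about 19 s; the cup is hidden behind the shut door, so I last saw it standing at about 0.1 rad open, and no verdict was returned.

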